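# Let the marker out of the lever dispenser

### The arm

A 6-joint arm with a two-finger parallel gripper is mounted at the origin on the work surface. World frame = base frame: x ahead of the robot, y to its left, z up, the work surface at z = 0. Lengths are in m, angles in degrees, forces in N, time in s.
With the tool pointing down it reaches from about 0.325 to 0.85 m from the base axis. Payload 15.5 kg.
Tool frame: the origin (TCP) lies at the very end of the fingers, on their centre line; the grasp point (between the pads) lies arm.grip_depth behind it (arm.grip_depth is the distance from the TCP to the grasp point, in m); z points along the fingers, y is the line along which they close (so a half turn about z gives the same grasp; the last joint's range is limited). The gripper opens to 91 mm and grips with 3 to 60 N. Pads are 32 mm wide; open, the fingers measure 118 mm over their backs; the gripper's body (76 mm by 178 mm) begins 60 mm behind the grasp point.
Start: joints at [57.668, 28.281, 77.091, -0, 74.628, -5.472], TCP at [0.282, 0.558, 0.214] pointing down, gripper open.
Joint ranges: [-166.48, 166.48], [-47.26, 123.95], [12.59, 153.08], [-70.14, 250.14], [6.76, 159.57], [-176.63, 176.63]. Speed limits (degrees/s): [108.29, 108.29, 147.25, 172.46, 172.46, 172.46].

### API

Orientations are given as a 3x3 rotation matrix whose columns are the frame's x, y, z axes.
In Python, from rig import arm gives the robot as it stands. Calls block until the motion is done:
- arm.move_to(position, orientation): joint-space move of the TCP to a pose.
- arm.move_l(position, orientation=None, feed=0.15): straight line of the TCP; orientation=None keeps the orientation; feed is the mean speed in m/s.
- arm.move_joints(angles): joint-space move.
- arm.grip(opening): finger opening in m; the grip force is fixed at half the most; returns when the fingers have stopped.
- arm.sleep(seconds).
- arm.solve_ik(position, orientation): joint angles nearest the present ones, or None.
- arm.snapshot(name): name is "scene" or "top" or "wrist"; returns the picture (400x640x3 uint8, red, green, blue); there is no depth.
- arm.get_calibration(name): a dict with "intrinsics" (3x3 intrinsics, pixels), "k1" (the pictures are not rectified: a ray, as slopes to the right and down, at radius r is drawn at 1 + k1 r^2 times it, then the intrinsics apply), "cam_to_world" (4x4, takes a point from camera to world coordinates). Camera axes: x right, y down, z forward; pixel columns grow to the right and rows downward; lengths in m; the calibration is good to about 2 mm. A picture is of the moment at which its call begins: read the wrist's pose just before it. get_calibration takes no time and is no camera call; for the wrist camera it gives the pose at the moment of the call.
A pose or a line that the arm cannot do raises arm.Unreachable and nothing moves.
- arm.sign_off(): hands the job in; it is judged then, once.
Readings, each from a call of its own:
- arm.current_t(): time.
- arm.current_joint_positions(): joint angles.
- arm.current_dq(): joint speeds.
- arm.current_tau(): joint torques, N m.
- arm.current_ee_pos(): TCP position.
- arm.current_tool_rot(): TCP orientation.
- arm.current_force(): force on the tool from outside, world axes, zero at the start.
- arm.current_torque(): the same for the moment, N m.
- arm.current_width(): finger opening in m.
- arm.current_grasp_force(): force on a finger pad.
Only numpy, scipy, OpenCV 4.12 (cv2) and the standard library are available. Lean on these libraries where they do the work, as an engineer would, in place of code of your own. Each camera call takes 0.05 s, during which the arm holds its last target. There are 200 camera calls.

### The job

Let the last marker out of the desk dispenser: with a fingertip, press the dispenser's side lever all the way down so that its lid lifts and the marker rolls out into the open tray in front, then ease the lever back up under the finger so that the lid closes fully without slamming. Work only the lever: do not touch the lid or the marker, do not press the paper punch, and leave the other things on the desk where they are. Finish with the lid shut and the hand clear.

Things in the scene. Friction and masses are not known exactly. Their poses are not given: they have to be found in the camera images.
- dispenser: Grey metal marker dispenser fixed to the desk, 240 (x) x 164 (y) x 95 mm high. Origin at desk level under its middle; x to its back, y to its lever side, z up. Its floor slopes 13 degrees down to an open front tray (x -110 to -55 mm) behind a 50 mm high wall; a marker let out rests against it, centre near x -101, z 31 mm. The lid covers the rest, back to x 100 mm.
- lid (a joint): Black plastic lid 158 x 146 mm hinged on the dispenser's top rear edge (x 97, z 95 mm); its front lip hangs down and holds the marker back. In rad: 0 shut, about 0.9 fully open. Linked to the lever, it turns 2.8 times as far. The marker passes from about 0.05 on. Weight and a spring close it: let go from open it slams in under 0.4 s. Closing faster than 2.5 rad/s near shut is a slam.
- lid_edge (a point): Middle of the lid's front edge, on its top face; 99 mm above the desk when shut. It rises up and back as the lid opens.
- lever (a joint): Steel lever on the dispenser's +y side, turning about an axis along the dispenser's y at x 20, z 62 mm and reaching forward to a flat paddle. In rad: 0 up (rest), 0.32 fully down on a stop, where the paddle is 48 mm lower (42 mm above the desk) and within 6 mm of where it was horizontally. Pressing takes about 2 to 4 N at the paddle; it springs back up when let go.
- paddle (a point): Centre of the top face of the lever's flat steel paddle, 44 mm (x) x 38 mm (y) x 8 mm, level and 90 mm above the desk when the lever is up, at x = -130 mm, y = 115 mm in the dispenser's frame: in front of the housing, off its +y side, tilted 0.32 rad when down. It moves with the lever on a 153 mm radius about the lever's pivot.
- marker: White marker pen with a black cap, a cylinder 16 mm in diameter, 120 mm long, 25 g, lying across the dispenser (along its y); origin at its centre. At the start it lies under the lid behind the lip, near x = -41 mm, z = 44 mm in the dispenser's frame.
- punch: Two-hole paper punch fixed to the desk, dark steel base 115 x 120 x 16 mm; origin at desk level under the middle of the base. Not to be used. It stands beside the dispenser, to either side.
- punch_arm (a joint): The punch's sprung press arm with a black cross bar, about 70 mm above the desk in front of its base. 0 is up (rad, grows when pressed). Not to be pressed.
- magnifier: Loose magnifying glass lying flat: steel ring 84 mm across, black handle 100 mm long to its -x, 16 mm high; origin under the ring's centre. Bystander.
- pencil: Loose flat carpenter's pencil, 150 x 14 x 8 mm, along its x, origin under its centre, in front of the dispenser's tray. Bystander.
- eraser: Loose white eraser 50 x 22 x 14 mm, origin under its centre, beside the dispenser's right side. Bystander.
- mug: Loose white mug, 82 mm across, 95 mm high, origin under its centre, behind and between dispenser and punch. Bystander.
- stapler: Loose black stapler, 150 x 36 x 50 mm, origin under its centre, at the right (-y) side of the desk. Bystander.

How it is judged (in metres and radians):
On the way:
1. the lever is pressed all the way down, the lid stands fully open and the marker lies in the tray (value of joint lever above 0.28 rad and value of joint lid above 0.76 rad and x of marker in the frame of dispenser between -0.115 and -0.085 m and y of marker in the frame of dispenser between -0.02 and 0.02 m and z of marker in the frame of dispenser below 0.05 m), for 0.2 s.
At the end, for the whole second after the job is handed in: The lid is shut (within 0.03 rad), the lever fully up (within 0.02 rad) and the marker lies at rest in the tray against the front wall (centre 85 to 115 mm in front of the dispenser's origin, within 20 mm of its middle line, below 50 mm) (value of joint lid below 0.03 rad and value of joint lever below 0.02 rad and linear speed of marker below 0.05 m/s and x of marker in the frame of dispenser between -0.115 and -0.085 m and y of marker in the frame of dispenser between -0.02 and 0.02 m and z of marker in the frame of dispenser below 0.05 m); the robot touches nothing.
It fails at once if the lid slams: it falls faster than 2.5 rad/s over the last 0.35 rad (value of joint lid below 0.35 rad and velocity of joint lid below -2.5 rad/s).
It fails at once if the lid is touched (contact force between the arm and lid above 0.5 N).
It fails at once if the marker is touched, lifted or carried (contact force between the arm and marker above 0.3 N or height (world z) of marker above 0.09 m).
It fails at once if the paper punch is pressed (value of joint punch_arm above 0.06 rad).
It fails at once if a bystander is moved more than 25 mm (distance of any of magnifier, pencil, eraser, mug, stapler from where it was at the start of the episode above 0.025 m).
It also fails if it takes over 38 s, if anything falls off the work surface, if the arm or the gripper's body presses on something with over 40 N, if the wrist force passes 120 N, or if a joint passes its speed limit or range.

## Working session

There is one attempt and no reset: what is moved stays moved. The work goes in short steps, each a Python script; the robot and the scene stay as the last script left them, time stands still between calls to the robot, and variables do not carry over. Pictures are saved under pics/ and viewed, at most 10 in all, crops included, and the job is handed in when it is done.

```bash
mkdir -p pics; ls
cat > h.py <<'E'
import numpy as np, cv2
from rig import arm
def ray(name,u,v,cal=None):
    c=cal or arm.get_calibration(name)
    K=np.array(c["intrinsics"]);T=np.array(c["cam_to_world"])
    d=np.array([(u-K[0,2])/K[0,0],(v-K[1,2])/K[1,1]]);s=d.copy()
    for _ in range(20): s=d/(1+c["k1"]*(s@s))
    return T[:3,3],T[:3,:3]@np.array([s[0],s[1],1])
def onplane(name,u,v,z,cal=None):
    o,d=ray(name,u,v,cal);return o+d*(z-o[2])/d[2]
def proj(name,p,cal=None):
    c=cal or arm.get_calibration(name)
    K=np.array(c["intrinsics"]);T=np.array(c["cam_to_world"])
    q=T[:3,:3].T@(np.array(p)-T[:3,3]);s=q[:2]/q[2];s=s*(1+c["k1"]*(s@s))
    return K[:2,:2]@s+K[:2,2]
E
python3 - <<'E'
from h import *
for n in("top","scene"):
    cv2.imwrite(f"pics/{n}0.png",cv2.cvtColor(arm.snapshot(n),cv2.COLOR_RGB2BGR))
    c=arm.get_calibration(n);print(n,np.round(c["cam_to_world"],3).tolist(),c["intrinsics"],c["k1"])
print(arm.grip_depth,arm.current_t(),arm.current_tool_rot())
E
```

```text
pics
top [[0.013, -0.986, 0.167, 0.484], [-1.0, -0.014, -0.002, -0.063], [0.004, -0.167, -0.986, 0.889], [0.0, 0.0, 0.0, 1.0]] [[364.42293107   0.         317.06978106]
 [  0.         364.42293107 203.31914473]
 [  0.           0.           1.        ]] 0.012042864992240318
scene [[0.676, 0.484, -0.557, 1.276], [0.737, -0.451, 0.503, -0.669], [-0.008, -0.75, -0.661, 0.898], [0.0, 0.0, 0.0, 1.0]] [[456.47597478   0.         322.12650187]
 [  0.         456.47597478 201.22688089]
 [  0.           0.           1.        ]] 0.01937373550981439
0.0188 0.1 [[-8.92113708e-01  4.51810547e-01 -6.00532808e-04]
 [ 4.51810930e-01  8.92113248e-01 -9.14285166e-04]
 [ 1.22659593e-04 -1.08697362e-03 -9.99999402e-01]]
```

View pics/top0.png

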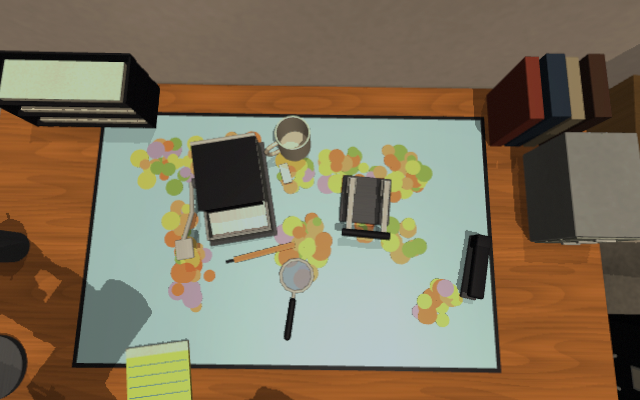

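View pics/scene0.png

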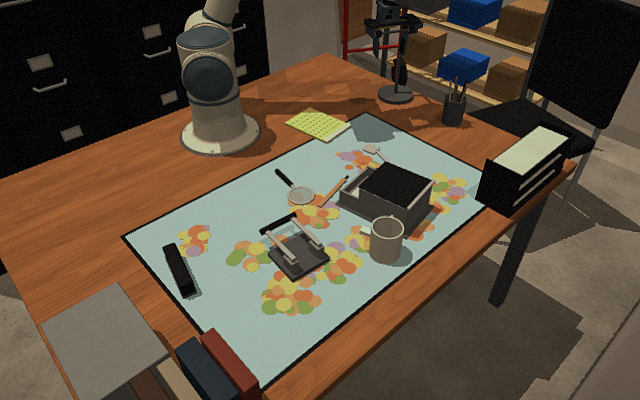

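The top view shows the dispenser lid (black, about columns 192–268, rows 135–212), the open tray in front of it, and the lever paddle at about (184,249). The punch is at (366,205), to the right. Next I'll measure the lid corners and the paddle.

Run:
```python
from h import *
im=cv2.imread("pics/top0.png")
g=im.max(2)
m=np.zeros_like(g);m[125:225,180:275]=(g[125:225,180:275]<45)*255
m=cv2.morphologyEx(m,cv2.MORPH_OPEN,np.ones((7,7)))
c=max(cv2.findContours(m,cv2.RETR_EXTERNAL,cv2.CHAIN_APPROX_NONE)[0],key=cv2.contourArea)
W=np.array([onplane("top",*p[0],0.099)[:2] for p in c],np.float32)
r=cv2.minAreaRect(W);print("lid",r);B=cv2.boxPoints(r);print(B)
# x axis of dispenser: box edge closest to +x world
es=[B[1]-B[0],B[2]-B[1],B[0]-B[1],B[1]-B[2]];e=max(es,key=lambda v:v[0]/np.linalg.norm(v));ex=e/np.linalg.norm(e);ey=np.array([-ex[1],ex[0]])
cen=np.array(r[0]); o=cen-ex*(0.097-0.079)
print("yaw",np.degrees(np.arctan2(ex[1],ex[0])),"origin",o)
pad=o+ex*-.130+ey*.115
print("paddle pred",pad,proj("top",[*pad,.09]))
b=im[235:262,172:198].astype(int)
crop=cv2.resize(im[120:280,150:300],None,fx=4,fy=4,interpolation=cv2.INTER_CUBIC)
def dr(p,col):
    u,v=proj("top",p);cv2.circle(crop,(int((u-150+.5)*4),int((v-120+.5)*4)),3,col,-1)
for dx in(-.022,.022):
    for dy in(-.019,.019): dr([*(pad+ex*dx+ey*dy),.09],(0,0,255))
for dx in(-.12,.12):
    for dy in(-.082,.082): dr([*(o+ex*dx+ey*dy),.095 if dx>0 else .05],(255,0,0))
for p in B: dr([*p,.099],(0,255,0))
cv2.imwrite("pics/crop1.png",cv2.resize(crop,(560,600)))
```

```text
lid ((0.6804941892623901, 0.13765771687030792), (0.15666832029819489, 0.14418205618858337), 10.45769214630127)
[[0.590376   0.19433287]
 [0.6165464  0.05254579]
 [0.77061236 0.08098257]
 [0.744442   0.22276965]]
yaw 10.45769 origin [0.66279318 0.13439055]
paddle pred [0.51407901 0.22388409] [183.78960707 249.11214594]
```

View pics/crop1.png

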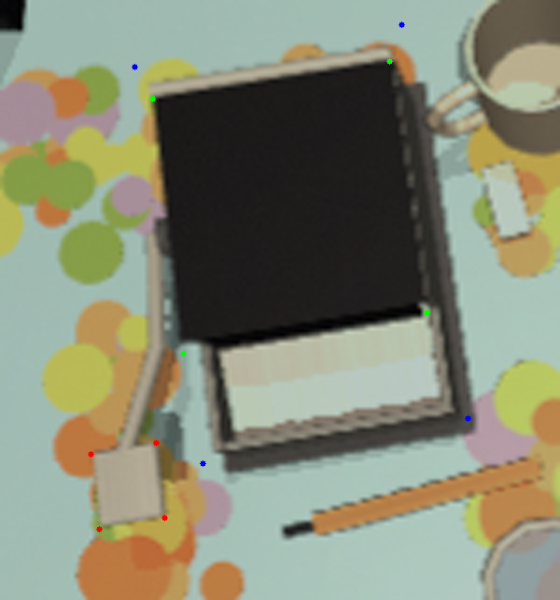

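The predicted paddle position (0.514, 0.224) falls on the visible paddle, and the lid measures 157 x 144 mm against the given 158 x 146. Next I'll check the wrist geometry, close the fingers and move above the paddle. The tool will lean outward and forward so the gripper's body stays clear of the rising lid.

```bash
cat >> h.py <<'E'
yaw=np.radians(10); ex=np.array([np.cos(yaw),np.sin(yaw),0]);ey=np.array([-ex[1],ex[0],0])
PAD=np.array([.514,.224,.09])
def orient(sign):
    z=np.array([0,0,-1.])+.17*ex-.17*ey   # body leans to -ex and +ey
    z/=np.linalg.norm(z); y=sign*ex; y=y-z*(y@z); y/=np.linalg.norm(y)
    return np.column_stack([np.cross(y,z),y,z])
E
python3 - <<'E'
from h import *
R=np.array(arm.current_tool_rot());p=np.array(arm.current_ee_pos())
T=np.array(arm.get_calibration("wrist")["cam_to_world"])
cam=R.T@(T[:3,3]-p);print("cam in tool",cam)
tgt=PAD+.005*ey+[0,0,.07]
best=[]
for s in(1,-1):
    q=arm.solve_ik(tgt,orient(s));print(s,q,"cam offset in disp y",(orient(s)@cam)@ey)
    if q is not None: best.append((-(orient(s)@cam)@ey,s))
s=min(best)[1];print("use",s)
arm.grip(0)
arm.move_to(tgt,orient(s))
print(arm.current_t(),arm.current_ee_pos(),arm.current_force(),arm.current_width())
w=arm.snapshot("wrist");t=arm.snapshot("top")[120:320,100:340];sc=arm.snapshot("scene")[100:300,220:460]
out=np.vstack([np.hstack([cv2.resize(t,(400,333)),cv2.resize(sc,(400,333))]),np.hstack([cv2.resize(w,(400,250)),np.zeros((250,400,3),np.uint8)])])
cv2.imwrite("pics/c2.png",out[:,:,::-1])
E
```

```text
cam in tool [ 0.07372105 -0.00066236 -0.1703286 ]
1 [ 25.26507433  24.64810371  95.73545506 -14.5842688   53.71584318
  22.51555189] cam offset in disp y 0.10081363360181485
-1 [  25.26507433   24.64810371   95.73545506  -14.5842688    53.71584318
 -157.48444811] cam offset in disp y -0.04450633303900374
use 1
2.95 [0.51311208 0.22984209 0.16019148] [-0.11213697 -0.77558079  0.03280307] 0.0006437363757731277
```

View pics/c2.png

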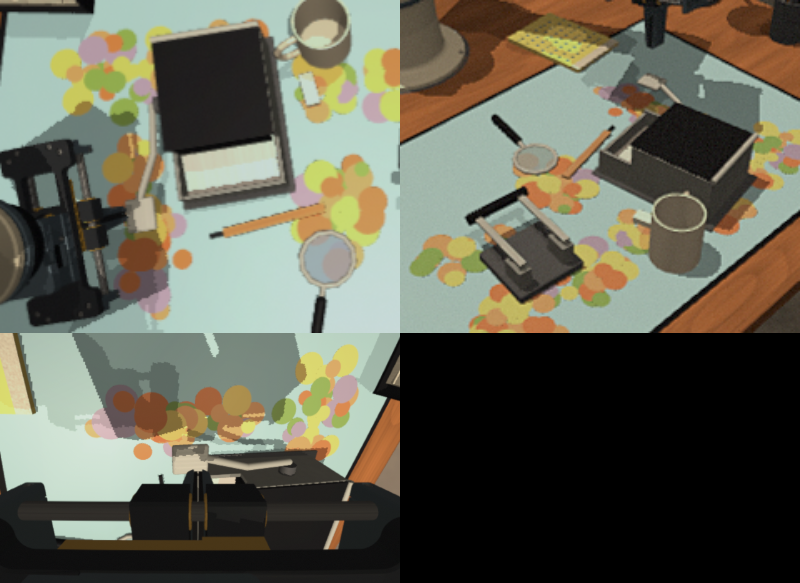

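The fingertips stand over the paddle, and the gripper body is well outside the lid (paddle at (142,215) in the upper-left panel). I'll press in steps while watching the force, stopping at the lever stop.

Run:
```python
from h import *
f0=np.array(arm.current_force()); p0=PAD+.005*ey
arm.move_l([*p0[:2],.098],feed=.08)
z=.098
while z>.038:
    z-=.004 if z>.054 else .002
    arm.move_l([*p0[:2],z],feed=.04)
    f=np.array(arm.current_force())-f0
    print(round(z,3),np.round(arm.current_ee_pos()[2],4),np.round(f,1))
    if f[2]>9: break
arm.sleep(.3)
print(arm.current_t())
t=arm.snapshot("top")[120:320,100:340];sc=arm.snapshot("scene")[100:300,220:460]
out=np.hstack([cv2.resize(t,(400,333)),cv2.resize(sc,(400,333))])
cv2.imwrite("pics/c3.png",out[:,:,::-1])
```

```text
0.094 0.094 [-0.2  1.   0.7]
0.09 0.0899 [-0.9  1.3  3.7]
0.086 0.086 [-1.   1.2  2.8]
0.082 0.082 [-1.2  0.8  2.9]
0.078 0.078 [-0.7  1.1  3.2]
0.074 0.074 [-1.   2.1  2.8]
0.07 0.07 [-1.6  1.6  3.2]
0.066 0.066 [-1.1  0.9  3.8]
0.062 0.0621 [-1.4  1.   3.3]
0.058 0.058 [-0.3  1.5  4.2]
0.054 0.054 [-0.1  0.3  4.5]
0.052 0.052 [-0.2 -0.3  4.2]
0.05 0.0499 [1.  0.3 2.8]
0.048 0.0479 [1.6 1.1 3.8]
0.046 0.0459 [0.6 0.9 3. ]
0.044 0.0439 [0.8 1.8 3.6]
0.042 0.0422 [-0.4 -0.  10.4]
8.575
```

View pics/c3.png

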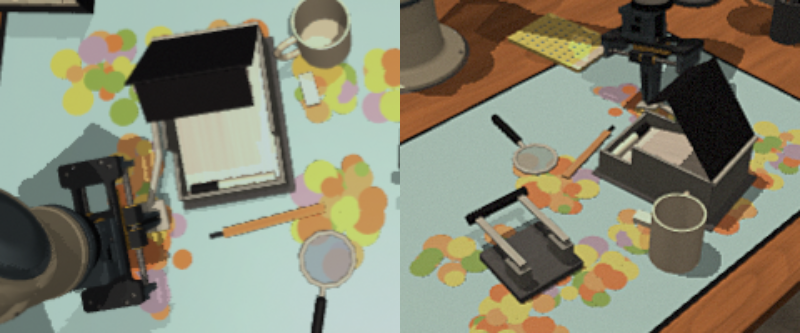

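At the stop the force jumps to 10 N at z = 0.042. The lid stands open, and the marker lies against the front wall (190–275, 180 in the left panel). Now I'll ease the lever back up.

Run:
```python
from h import *
p0=PAD+.005*ey
arm.sleep(.2)
arm.move_l([*p0[:2],.075],feed=.02)
arm.move_l([*p0[:2],.102],feed=.015)
print(arm.current_t(),arm.current_force())
arm.move_l([*(p0+.05*ey-.03*ex)[:2],.19],feed=.08)
print(arm.current_t(),arm.current_force())
t=arm.snapshot("top")[120:320,100:340];sc=arm.snapshot("scene")[100:300,220:460]
out=np.hstack([cv2.resize(t,(400,333)),cv2.resize(sc,(400,333))])
cv2.imwrite("pics/c4.png",out[:,:,::-1])
```

```text
12.625 [ 0.807893   -0.74670921 -0.21815424]
14.0917 [-0.16184051 -0.26438079  0.842303  ]
```

View pics/c4.png

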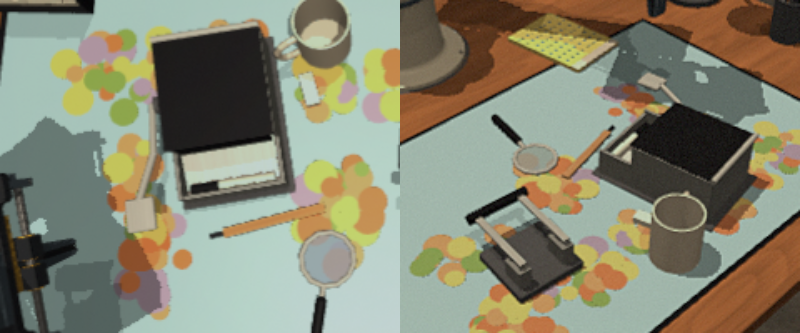

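The lid is shut, the paddle is back up at (142,215), the marker is in the tray at (235,183), and the hand is clear.

```bash
python3 -c "
from rig import arm
print(arm.sign_off())"
```

```text
the job is handed in; nothing more can be done
None
```

I pressed the lever down to its stop, the marker rolled into the tray, and I eased the lid shut; I handed the job in about 14 s in with the hand clear, but no verdict was returned.

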